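# Load the long block into the marking press

## Task

Load the hand marking press: pick up the long thick wooden block, lay it on the press's bed in line with the mouth, then slide it end first into the mouth, through the give of the hidden stop, until it is fully home against something solid, and let go. Leave the wide flat board of the same length where it lies.

Things in the scene. Friction and masses are not known exactly. Their poses are not given: they have to be found in the camera images.
- blank_centre (a point): Centre of the long thick block (loose, plain pale wood, 220 long x 45 x 45 mm, 0.2 to 0.35 kg, lying on the table). x along its length (either end may go first), z up. The only block both long and thick; the short one near the robot (110 mm) is not wanted.
- press_mouth (a point): Middle of the press's mouth, on the bed's top (18 mm above the table). x: feed direction, level, into the mouth; z up. Bed: flat aluminium, 150 wide, running 270 mm out before the mouth, no rails. Mouth: tunnel 75 wide, 54 high, in a grey housing 125 wide whose roof is 60 mm above the bed; 130 mm behind the mouth a column rises to 160 mm. Fixed to the table; its place varies.
- stop (a joint): Travel (m) of the stop plate hidden in the mouth: 0 as found, 0.012 right back. As found, its face is 25 to 55 mm behind the mouth, unknown. It gives way in the feed direction under about 4 N, stays where it is left (no spring), then is solid: a push of 10 to 15 N shows the block is home. The block's middle is then 43 to 73 mm before the mouth, so it can be held there throughout.
- board_centre (a point): Centre of the wide flat board (loose, plain pale wood, 220 long x 85 wide x 18 mm thick), lying flat on the table; x along its length. A bystander, to be left alone.
There are look-alikes about, which are no part of the job. Leave any pink look-alike of the part that bears blank_centre alone.

How it is judged:
By the outcome, as a careful person would: the job done as asked, in the order asked, and still so for the second after the job is handed in, with the robot touching nothing.
It also fails if it takes over 48 s, if anything falls off the work surface, if the arm or the gripper's body presses on something with over 40 N, if the wrist force passes 120 N, or if a joint passes its speed limit or range.

## Robot

A 6-joint arm with a two-finger parallel gripper is mounted at the origin on the work surface. World frame = base frame: x ahead of the robot, y to its left, z up, the work surface at z = 0. Lengths are in m, angles in rad, forces in N, time in s.
With the tool pointing down it reaches from about 0.25 to 0.8 m from the base axis. Payload 8.5 kg.
Tool frame: the origin (TCP) lies at the very end of the fingers, on their centre line; the grasp point (between the pads) lies 19 mm behind it; z points along the fingers, y is the line along which they close (so a half turn about z gives the same grasp; the last joint's range is limited). The gripper opens to 85 mm and grips with 20 to 120 N. Pads are 22 mm wide; open, the fingers measure 114 mm over their backs; the gripper's body (76 mm by 85 mm) begins 54 mm behind the grasp point. The pads swing forward as they close: fully open they stand 13 mm farther back than shut.
Start: joints at [1.12, 0.238, -0.013, 1.319, 0, 1.571], TCP at [0.229, 0.473, 0.231] pointing down, gripper open.
Joint ranges: [-2.66, 2.66], [-1.03, 1.9], [-1.14, 1.46], [-1.82, 2.27], [-1.45, 1.34], [-3.14, 3.14]. Speed limits (rad/s): [2.22, 2.22, 2.79, 3.14, 3.14, 3.14].

## Interface

Orientations are given as a rotation vector (axis times angle).
In Python, from plant import r gives the robot as it stands. The module is installed in compiled form; this text tells all that it offers.
- The arm moves only by the tool play_rows, never from a script. Its argument "increments" is a list of rows, each an object with "travel": the shift along the world's x, y, z in units of 30 mm (1.0 is 30 mm), a list of three; "angular": the turn, a rotation vector about the world's x, y, z in units of 0.08 rad (1.0 is 0.08 rad), a list of three. In form: [{"travel": [tx, ty, tz], "angular": [ax, ay, az]}, ...]. A call has 1 to 12 rows; each row shifts and turns the commanded pose from where the row before left it; what a row does not reach is not made up. A row lasts 1/10 s, in which the tool goes at most 50 mm and 8.59 degrees, less where a joint would pass 70% of its speed; a pose out of reach is approached as far as the arm can. A call with a number of a shift or a turn outside -1 to 1 is refused whole. A call with a gripper value outside its range is refused whole. "grip" is the opening, from 0 (shut) to 1 (fully open), set as the call begins (left out, the last holds). The fingers move at their own pace and stop on an object; "force" is the grip in N (left out, the last holds). Time passes only in rows, so rows that do not move let the fingers close. It gives the time, the measured TCP pose, the force, the opening and the grip force at its end, in the units of the state.
- r.state(): the state, without advancing time (a new reading comes with each control period).
- r.get_image(name): name is "scene" or "top" or "wrist"; returns a dict with "frame" (420x560x3 uint8, red, green, blue), "z_map" (420x560 float32, m along the optical axis (not along the pixel's ray), 0 where there is no reading), "fovy" (degrees; the focal length in pixels is half the picture's height over the tangent of half this angle, whatever the lens; pixels are square), "cx", "cy" (the principal point, pixels), "xyz" and "orientation" of the camera in the world. Camera axes: x right, y up, looking along -z (the intrinsics and any distortion apply to the point x, -y, -z); pixel columns grow to the right and rows downward; lengths in m; the calibration is good to about 2 mm. The wrist camera is an equidistant fisheye: a pixel r from the principal point sees the ray r / f radians off the axis. A picture is of the moment at which its call begins.
- r.sign_off(): hands the job in; it is judged then, once.
Trained networks look in a picture, given as the dict that the camera call returned (one of the last four; its "shot" number tells which), for a name from the list of things; names that differ only in an ending like _2 or _b are one class to them, and where a whole thing is asked for, a point or a joint stands for the part that bears it (a point fixed in the world has none). Each returns a list of dicts, best first, with "p" (0 to 1); they miss things now and then, are a little off and sometimes report something else, mostly with a low value. They report only what shows in the picture. A call takes as long as a camera call. They do not tell look-alikes from the thing itself.
- r.silhouettes(target, picture): "mask" (420x560 bool, what is visible of it) and "at" ([column, row] in pixels, amid what is visible of it).
- r.mark_of(target, picture): "at" ([column, row] in pixels: a listed point, or the origin of a listed thing).
The state is a dict: "time_s": time; "joint_positions": joint angles; "joint_vel": joint speeds; "joint_efforts": joint torques, N m; "position": TCP position; "ee_rot": TCP orientation; "ft_force": force on the tool from outside, world axes, zero at the start; "moment": the same for the moment, N m; "gripper_width": finger opening in m; "finger_force": force on a finger pad.
Only numpy, scipy, OpenCV 4.12 (cv2) and the standard library are available. Lean on these libraries where they do the work, as an engineer would, in place of code of your own. Each camera call takes 0.05 s, during which the arm holds its last target. There are 200 camera calls.

## Working session

There is one attempt and no reset: what is moved stays moved. The work goes in short steps, Python scripts to look and compute and a tool call to move; the robot and the scene stay as the last step left them, time stands still between calls to the robot, and variables do not carry over. Pictures are saved under pics/ and viewed, at most 10 in all, crops included, and the job is handed in when it is done.

Besides the shell and the picture viewer there is one more tool, called after "Request:" as name(argument=value, ...), one argument or row to a line, values as JSON. play_rows: Moves the arm, as the interface text tells. Its arguments: {"type":"object","properties":{"increments":{"type":"array","items":{"type":"object","properties":{"travel":{"type":"array","items":{"type":"number"}},"angular":{"type":"array","items":{"type":"number"}}}}},"grip":{"type":"number"},"force":{"type":"number"}},"required":["increments"]}

```bash
mkdir -p pics; cat > h.py <<'E'
import numpy as np, cv2
from scipy.spatial.transform import Rotation as R
from plant import r
def rot(o):
    o=np.array(o,float)
    return o if o.shape==(3,3) else (R.from_rotvec(o).as_matrix() if o.size==3 else R.from_quat(o).as_matrix())
def cloud(d):
    f=210/np.tan(np.radians(d['fovy'])/2); z=d['z_map']
    v,u=np.mgrid[0:420,0:560]; P=np.stack([(u-d['cx'])/f*z,-(v-d['cy'])/f*z,-z],-1)
    return P@rot(d['orientation']).T+np.array(d['xyz'])
def save(d,n): cv2.imwrite(f'pics/{n}.png',d['frame'][:,:,::-1])
E
python3 - <<'E'
from h import *
for n in ['top','scene']:
    d=r.get_image(n); save(d,n+'0'); C=cloud(d)
    print(n,{k:d[k] for k in d if k not in('frame','z_map')})
    for t in ['blank_centre','board_centre','stop']:
        for s in r.silhouettes(t,d)[:4]:
            m=s['mask']&(d['z_map']>0); P=C[m]
            if len(P)<5: continue
            zt=np.percentile(P[:,2],80); T=P[abs(P[:,2]-zt)<.006]
            (c,wh,a)=cv2.minAreaRect((T[:,:2]*1000).astype(np.float32))
            print(t,round(s['p'],2),s['at'],'z',zt.round(3),np.round(c,1),np.round(wh,1),round(a,1),d['frame'][s['mask']].mean(0).round())
    for s in r.mark_of('press_mouth',d)[:3]:
        u,v=np.round(s['at']).astype(int); print('mouth',s['p'],s['at'],C[v,u])
s=r.state();print(s['time_s'],s['position'],s['ee_rot'],s['ft_force'])
E
```

```text
top {'fovy': 50.56097395600871, 'cx': 285.19899471503, 'cy': 211.38410454255123, 'xyz': array([ 0.24822133, -0.04547663,  1.0003942 ]), 'orientation': array([ 0.14000862, -0.16460941, -1.57996787]), 'shot': 1}
blank_centre 0.96 [141.9, 309.3] z 0.045 [240.2 239.8] [ 46.1 218.6] 88.2 [108.  62.  69.]
blank_centre 0.81 [346.2, 184.8] z 0.045 [ 499.8 -213.6] [ 45.4 219.7] 81.9 [138. 130.  84.]
board_centre 0.92 [419.5, 201.8] z 0.019 [ 464.3 -374.7] [220.1  86.2] 11.4 [141. 133.  85.]
mouth 0.95 [178.7, 171.0] [0.53805296 0.17877482 0.01757662]
scene {'fovy': 57.16196715411828, 'cx': 278.4588721867833, 'cy': 205.74986689074063, 'xyz': array([ 0.72523269, -0.42626992,  0.60991784]), 'orientation': array([0.67238018, 0.24175301, 0.61868307]), 'shot': 2}
blank_centre 0.96 [291.4, 107.9] z 0.046 [240.5 241.7] [ 48.4 220.9] 88.5 [112.  64.  68.]
blank_centre 0.79 [257.7, 296.0] z 0.046 [ 499.5 -212.2] [ 46.3 219.4] 82.0 [152. 140.  91.]
board_centre 0.58 [172.7, 356.0] z 0.02 [ 463.1 -373.5] [220.9  85.4] 11.6 [165. 154. 100.]
stop 0.51 [394.9, 156.2] z 0.037 [535.2 220.9] [59.6  5.8] 3.5 [67. 63. 57.]
mouth 0.58 [385.6, 170.4] [0.54083594 0.18649328 0.01879522]
0.5 [0.22870308 0.47247736 0.23123912] [-7.02109949e-01 -3.06205387e+00  3.34584892e-04] [-0.32526076 -0.60192125 -0.31712315]
```

View pics/top0.png

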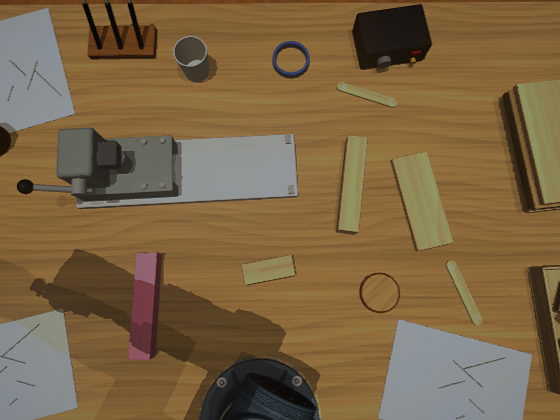

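View pics/scene0.png

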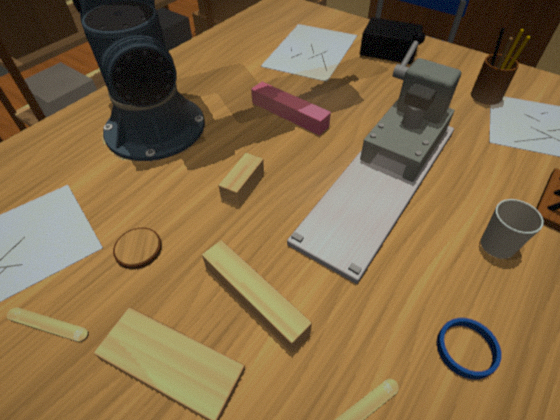

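```bash
python3 - <<'E'
from h import *
for n in ['top','scene']:
    d=r.get_image(n); C=cloud(d).reshape(-1,3)
    near=(np.hypot(C[:,0]-.54,C[:,1]-.15)<.35)
    for lo,hi in [(.074,.082),(.014,.022),(.155,.185)]:
        m=near&(C[:,2]>lo)&(C[:,2]<hi); im=np.zeros((420,560),np.uint8); im.ravel()[m]=255
        k,l,st,_=cv2.connectedComponentsWithStats(im)
        for i in range(1,k):
            if st[i,4]<250: continue
            T=C[(l.ravel()==i)]; c,wh,a=cv2.minAreaRect((T[:,:2]*1000).astype(np.float32))
            print(n,lo,st[i,4],np.round(c,1),np.round(wh,1),round(a,1),T[:,2].mean().round(4)); 
            if lo<.1: print(cv2.boxPoints((c,wh,a)).round(0).tolist())
E
```

```text
top 0.074 3019 [536.6 270.9] [126.  181.2] 2.3 0.0771
[[470.0, 359.0], [477.0, 178.0], [603.0, 183.0], [596.0, 364.0]]
top 0.014 411 [848.8 295.7] [45.8 97.8] 1.6 0.0184
[[825.0, 344.0], [827.0, 246.0], [873.0, 247.0], [870.0, 345.0]]
top 0.014 7712 [541.2 160.3] [150.8 498.5] 2.5 0.0172
[[455.0, 406.0], [477.0, -92.0], [627.0, -86.0], [606.0, 413.0]]
top 0.155 2749 [513.6 331.5] [118.9 141.6] 79.2 0.171
scene 0.074 2380 [535.8 285.6] [124.9 210. ] 2.5 0.0788
[[469.0, 388.0], [478.0, 178.0], [603.0, 183.0], [594.0, 393.0]]
scene 0.014 8996 [540.8 160.5] [150.3 499.3] 2.5 0.0188
[[455.0, 407.0], [476.0, -92.0], [627.0, -86.0], [605.0, 413.0]]
scene 0.014 455 [840.3 293.8] [ 38.9 105.6] 17.3 0.0201
[[806.0, 338.0], [837.0, 238.0], [875.0, 249.0], [843.0, 350.0]]
scene 0.014 316 [795.5 -62.9] [82.4 30.7] 50.1 0.0195
[[757.0, -85.0], [781.0, -104.0], [834.0, -41.0], [810.0, -21.0]]
scene 0.155 1825 [514.4 331.5] [119.8 141.1] 77.3 0.1707
```

The top view shows the press at the left with its mouth at about (179,170), opening to the right. The wanted pale thick block is at (352,185), the board at (422,200), the pink decoy at (145,305) and the short block at (269,270). The measured sizes match the ones given. The feed heading is 92.5° and the mouth is at (0.540, 0.181).

Request:
play_rows(
  increments=[
    {"travel":[0.376,-0.953,0],"angular":[0,0,0.161]},
    {"travel":[0.376,-0.953,0],"angular":[0,0,0.161]},
    {"travel":[0.376,-0.953,0],"angular":[0,0,0.161]},
    {"travel":[0.376,-0.953,0],"angular":[0,0,0.161]},
    {"travel":[0.376,-0.953,0],"angular":[0,0,0.161]},
    {"travel":[0.376,-0.953,0],"angular":[0,0,0.161]},
    {"travel":[0.376,-0.953,0],"angular":[0,0,0.161]},
    {"travel":[0.376,-0.953,0],"angular":[0,0,0.161]},
    {"travel":[0.376,-0.953,0],"angular":[0,0,0.161]},
    {"travel":[0.376,-0.953,0],"angular":[0,0,0.161]},
    {"travel":[0.376,-0.953,0],"angular":[0,0,0.161]},
    {"travel":[0.376,-0.953,0],"angular":[0,0,0.161]},
  ],
  grip=1,
)

```text
time_s: 1.8
position: [0.3644, 0.1283, 0.2315]
ee_rot: [0.463, 3.107, 0.0]
ft_force: [-0.2, 1.3, 0.2]
gripper_width: 0.0853
finger_force: 0.0
```

Request:
play_rows(
  increments=[
    {"travel":[0.376,-0.953,-0.22],"angular":[0,0,0.161]},
    {"travel":[0.376,-0.953,-0.22],"angular":[0,0,0.161]},
    {"travel":[0.376,-0.953,-0.22],"angular":[0,0,0.161]},
    {"travel":[0.376,-0.953,-0.22],"angular":[0,0,0.161]},
    {"travel":[0.376,-0.953,-0.22],"angular":[0,0,0.161]},
    {"travel":[0.376,-0.953,-0.22],"angular":[0,0,0.161]},
    {"travel":[0.376,-0.953,-0.22],"angular":[0,0,0.161]},
    {"travel":[0.376,-0.953,-0.22],"angular":[0,0,0.161]},
    {"travel":[0.376,-0.953,-0.22],"angular":[0,0,0.161]},
    {"travel":[0.376,-0.953,-0.22],"angular":[0,0,0.161]},
    {"travel":[0.376,-0.953,-0.22],"angular":[0,0,0.161]},
    {"travel":[0.376,-0.953,-0.22],"angular":[0,0,0.161]},
  ],
)

```text
time_s: 3.0
position: [0.4998, -0.215, 0.1518]
ee_rot: [0.222, 3.134, -0.0]
ft_force: [0.4, 1.4, 0.2]
gripper_width: 0.0859
finger_force: 0.0
```

```bash
cat >> h.py <<'E'
def wcloud(d):
    f=210/np.tan(np.radians(d['fovy'])/2); z=d['z_map']
    v,u=np.mgrid[0:420,0:560]; x=u-d['cx']; y=v-d['cy']; rr=np.hypot(x,y)+1e-9; t=np.tan(np.minimum(rr/f,1.5))
    P=np.stack([x/rr*t*z,-y/rr*t*z,-z],-1)
    return P@rot(d['orientation']).T+np.array(d['xyz'])
def pose():
    s=r.state(); M=rot(s['ee_rot']); print('t',s['time_s'],'p',np.round(s['position'],4),'yaw_y',np.degrees(np.arctan2(M[1,1],M[0,1])).round(2),'zax',M[:,2].round(4),'F',np.round(s['ft_force'],1),'M',np.round(s['moment'],2),'w',round(s['gripper_width'],4),'j',np.round(s['joint_positions'],2)); return s
def blk(d,C,lo,hi,near,rad=.25):
    for s in r.silhouettes('blank_centre',d)[:3]:
        m=s['mask']&(d['z_map']>0); P=C[m]; P=P[(P[:,2]>lo)&(P[:,2]<hi)&(np.hypot(P[:,0]-near[0],P[:,1]-near[1])<rad)]
        if len(P)<30: continue
        c,wh,a=cv2.minAreaRect((P[:,:2]*1000).astype(np.float32)); print(round(s['p'],2),'at',s['at'],'n',len(P),'z',np.median(P[:,2]).round(4),np.round(c,1),np.round(wh,1),round(a,1))
E
python3 - <<'E'
from h import *
pose()
d=r.get_image('wrist'); save(d,'w1'); blk(d,wcloud(d),.039,.052,(.5,-.21))
d=r.get_image('scene'); blk(d,cloud(d),.039,.052,(.5,-.21))
E
```

```text
t 3.0 p [ 0.4998 -0.215   0.1518] yaw_y 81.91 zax [ 1.e-04 -1.e-04 -1.e+00] F [0.4 1.4 0.2] M [-0.   -0.07 -0.01] w 0.0859 j [-0.41  0.31 -0.12  1.14 -0.   -0.26]
0.81 at [282.5, 185.0] n 13582 z 0.0434 [ 499.8 -212.6] [ 45.6 218.8] 81.9
0.71 at [262.4, 302.7] n 2993 z 0.0457 [ 508.3 -213.8] [ 45.4 202.1] 81.9
```

Request:
play_rows(
  increments=[
    {"travel":[0,0.05,-0.7]},
    {"travel":[0,0,-0.7]},
    {"travel":[0,0,-0.7]},
    {"travel":[0,0,-0.7]},
    {"travel":[0,0,-0.7]},
    {"travel":[0,0,-0.6]},
    {"travel":[0,0,-0.4]},
    {"travel":[0,0,-0.2]},
    {"travel":[0,0,-0.07]},
    {"travel":[0,0,0]},
    {"travel":[0,0,0]},
  ],
)

```text
invalid input at $.increments[0]: expected keys travel, angular
```

Request:
play_rows(
  increments=[
    {"travel":[0,0,0]},
    {"travel":[0,0,0]},
    {"travel":[0,0,0]},
    {"travel":[0,0,0]},
    {"travel":[0,0,0]},
    {"travel":[0,0,0]},
    {"travel":[0,0,0]},
    {"travel":[0,0,0]},
  ],
  grip=0,
  force=60,
)

```text
invalid input at $.increments[0]: expected keys travel, angular
```

Request:
play_rows(
  increments=[
    {"travel":[0,0,0.2]},
    {"travel":[0,0,0.5]},
    {"travel":[0,0,0.7]},
    {"travel":[0,0,0.7]},
    {"travel":[0,0,0.4]},
    {"travel":[0,0,0.2]},
    {"travel":[0,0,0]},
  ],
)

```text
invalid input at $.increments[0]: expected keys travel, angular
```

```bash
python3 - <<'E'
from h import *
pose()
d=r.get_image('scene'); save(d,'s2'); blk(d,cloud(d),.10,.14,(.5,-.21))
E
```

```text
t 3.2 p [ 0.4991 -0.2139  0.1516] yaw_y 81.8 zax [-1.e-03  6.e-04 -1.e+00] F [ 0.2 -0.4 -0. ] M [ 0.02 -0.04  0.  ] w 0.0852 j [-0.4   0.31 -0.12  1.14  0.   -0.26]
```

Each row needs both keys. Nothing moved.

Request:
play_rows(
  increments=[
    {"travel":[0,0,-0.7],"angular":[0,0,0]},
    {"travel":[0,0,-0.7],"angular":[0,0,0]},
    {"travel":[0,0,-0.7],"angular":[0,0,0]},
    {"travel":[0,0,-0.7],"angular":[0,0,0]},
    {"travel":[0,0,-0.7],"angular":[0,0,0]},
    {"travel":[0,0,-0.6],"angular":[0,0,0]},
    {"travel":[0,0,-0.4],"angular":[0,0,0]},
    {"travel":[0,0,-0.2],"angular":[0,0,0]},
    {"travel":[0,0,-0.07],"angular":[0,0,0]},
    {"travel":[0,0,0],"angular":[0,0,0]},
    {"travel":[0,0,0],"angular":[0,0,0]},
  ],
)

```text
time_s: 4.4
position: [0.4999, -0.2138, 0.0097]
ee_rot: [0.222, 3.133, -0.001]
ft_force: [-0.2, -1.2, -0.0]
gripper_width: 0.0857
finger_force: 0.0
```

Request:
play_rows(
  increments=[
    {"travel":[0,0,0],"angular":[0,0,0]},
    {"travel":[0,0,0],"angular":[0,0,0]},
    {"travel":[0,0,0],"angular":[0,0,0]},
    {"travel":[0,0,0],"angular":[0,0,0]},
    {"travel":[0,0,0],"angular":[0,0,0]},
    {"travel":[0,0,0],"angular":[0,0,0]},
    {"travel":[0,0,0],"angular":[0,0,0]},
    {"travel":[0,0,0],"angular":[0,0,0]},
  ],
  grip=0,
  force=60,
)

```text
time_s: 5.2
position: [0.4997, -0.2137, 0.0094]
ee_rot: [0.222, 3.133, -0.0]
ft_force: [-1.1, 0.1, 5.6]
gripper_width: 0.0442
finger_force: 62.2
```

Request:
play_rows(
  increments=[
    {"travel":[0,0,0.2],"angular":[0,0,0]},
    {"travel":[0,0,0.5],"angular":[0,0,0]},
    {"travel":[0,0,0.7],"angular":[0,0,0]},
    {"travel":[0,0,0.7],"angular":[0,0,0]},
    {"travel":[0,0,0.6],"angular":[0,0,0]},
    {"travel":[0,0,0.3],"angular":[0,0,0]},
    {"travel":[0,0,0],"angular":[0,0,0]},
  ],
)

```text
time_s: 5.9
position: [0.5, -0.2139, 0.1]
ee_rot: [0.222, 3.132, -0.001]
ft_force: [0.5, 1.1, -2.7]
gripper_width: 0.0445
finger_force: 61.5
```

Request:
play_rows(
  increments=[
    {"travel":[0.077,0.424,0],"angular":[0,0,-0.4]},
    {"travel":[0.077,0.424,0],"angular":[0,0,-0.9]},
    {"travel":[0.077,0.424,0],"angular":[0,0,-0.9]},
    {"travel":[0.077,0.424,0],"angular":[0,0,-0.9]},
    {"travel":[0.077,0.424,0],"angular":[0,0,-0.9]},
    {"travel":[0.077,0.424,0],"angular":[0,0,-0.9]},
    {"travel":[0.077,0.424,0],"angular":[0,0,-0.9]},
    {"travel":[0.077,0.424,0],"angular":[0,0,-0.9]},
    {"travel":[0.077,0.424,0],"angular":[0,0,-0.9]},
    {"travel":[0.077,0.424,0],"angular":[0,0,-0.9]},
  ],
)

```text
time_s: 6.9
position: [0.5219, -0.0858, 0.0977]
ee_rot: [-1.258, -2.876, 0.001]
ft_force: [-1.0, 0.6, -2.2]
gripper_width: 0.0444
finger_force: 61.6
```

Request:
play_rows(
  increments=[
    {"travel":[0.077,0.424,0],"angular":[0,0,-0.9]},
    {"travel":[0.077,0.424,0],"angular":[0,0,-0.9]},
    {"travel":[0.077,0.424,0],"angular":[0,0,-0.9]},
    {"travel":[0.077,0.424,0],"angular":[0,0,-0.9]},
    {"travel":[0.077,0.424,0],"angular":[0,0,-0.9]},
    {"travel":[0.077,0.424,0],"angular":[0,0,-0.9]},
    {"travel":[0.077,0.424,0],"angular":[0,0,-0.9]},
    {"travel":[0.077,0.424,0],"angular":[0,0,-0.9]},
    {"travel":[0.077,0.424,0],"angular":[0,0,-0.9]},
    {"travel":[0.077,0.424,0],"angular":[0,0,-0.7]},
    {"travel":[0,0,0],"angular":[0,0,0]},
    {"travel":[0,0,0],"angular":[0,0,0]},
  ],
)

```text
time_s: 8.1
position: [0.545, 0.0407, 0.098]
ee_rot: [-2.168, -2.272, 0.002]
ft_force: [-0.1, -0.2, -2.3]
gripper_width: 0.0442
finger_force: 61.6
```

```bash
python3 - <<'E'
from h import *
pose()
d=r.get_image('scene'); save(d,'s2'); blk(d,cloud(d),.12,.155,(.546,.04),.16)
d=r.get_image('top'); blk(d,cloud(d),.12,.155,(.546,.04),.16)
d=r.get_image('wrist'); save(d,'w2'); blk(d,wcloud(d),.12,.155,(.546,.04),.16)
E
```

```text
t 8.1 p [0.545  0.0407 0.098 ] yaw_y 2.7 zax [-1.8e-03 -4.0e-04 -1.0e+00] F [-0.1 -0.2 -2.3] M [-0.02  0.06  0.02] w 0.0442 j [ 0.07  0.35 -0.2   1.01 -0.    1.6 ]
0.69 at [346.9, 196.9] n 1814 z 0.1342 [540.9  37.8] [ 51.3 219. ] 2.7
0.75 at [276.9, 153.9] n 435 z 0.1326 [548.4 -51.2] [46.3 41.8] 4.8
0.62 at [278.0, 179.4] n 41908 z 0.1328 [544.3  78.7] [ 47.5 139.6] 3.0
```

Request:
play_rows(
  increments=[
    {"travel":[0.02,0,-0.4],"angular":[0,0,0]},
    {"travel":[0,0,-0.6],"angular":[0,0,0]},
    {"travel":[0,0,-0.6],"angular":[0,0,0]},
    {"travel":[0,0,-0.4],"angular":[0,0,0]},
    {"travel":[0,0,-0.2],"angular":[0,0,0]},
    {"travel":[0,0,0],"angular":[0,0,0]},
    {"travel":[0,0,0],"angular":[0,0,0]},
  ],
)

```text
time_s: 9.1
position: [0.5466, 0.0408, 0.0333]
ee_rot: [2.171, 2.271, 0.001]
ft_force: [0.8, -0.0, -3.3]
gripper_width: 0.0445
finger_force: 61.6
```

Request:
play_rows(
  increments=[
    {"travel":[0,0,-0.05],"angular":[0,0,0]},
    {"travel":[0,0,0],"angular":[0,0,0]},
    {"travel":[0,0,0],"angular":[0,0,0]},
  ],
)

```text
time_s: 9.4
position: [0.5464, 0.0408, 0.0318]
ee_rot: [2.17, 2.271, 0.001]
ft_force: [-0.3, 0.2, -2.6]
gripper_width: 0.044
finger_force: 61.6
```

Request:
play_rows(
  increments=[
    {"travel":[0,0,-0.06],"angular":[0,0,0]},
    {"travel":[0,0,-0.04],"angular":[0,0,0]},
    {"travel":[0,0,0],"angular":[0,0,0]},
    {"travel":[0,0,0],"angular":[0,0,0]},
  ],
)

```text
time_s: 9.8
position: [0.5462, 0.0408, 0.0284]
ee_rot: [-2.171, -2.271, 0.0]
ft_force: [-0.4, 0.2, -2.2]
gripper_width: 0.0441
finger_force: 61.6
```

Request:
play_rows(
  increments=[
    {"travel":[0,0,-0.04],"angular":[0,0,0]},
    {"travel":[0,0,0],"angular":[0,0,0]},
    {"travel":[0,0,0],"angular":[0,0,0]},
  ],
)

```text
time_s: 10.1
position: [0.5463, 0.0407, 0.0275]
ee_rot: [2.171, 2.271, 0.0]
ft_force: [0.1, 0.7, 0.5]
gripper_width: 0.044
finger_force: 61.8
```

Request:
play_rows(
  increments=[
    {"travel":[0,0,-0.02],"angular":[0,0,0]},
    {"travel":[0,0,0],"angular":[0,0,0]},
    {"travel":[0,0,0],"angular":[0,0,0]},
  ],
)

```text
time_s: 10.4
position: [0.5464, 0.0408, 0.0275]
ee_rot: [2.17, 2.271, 0.001]
ft_force: [-3.6, -0.4, 8.1]
gripper_width: 0.0445
finger_force: 62.9
```

```bash
python3 - <<'E'
from h import *
s=pose()
d=r.get_image('scene'); save(d,'s3'); blk(d,cloud(d),.055,.07,(.546,.04),.16)
d=r.get_image('top'); blk(d,cloud(d),.055,.07,(.546,.04),.16)
p=np.array(s['position'][:2]); f=np.array([-.0436,.999]); m=np.array([.540,.1805])
print('before mouth',(m-p)@f,'lateral(right +)',(p-m)@np.array([.999,.0436]))
E
```

```text
t 10.4 p [0.5464 0.0408 0.0275] yaw_y 2.58 zax [ 7.e-04  1.e-04 -1.e+00] F [-3.6 -0.4  8.1] M [-0.04  0.66  0.  ] w 0.0445 j [ 0.07  0.42 -0.3   0.84  0.    1.6 ]
0.72 at [342.5, 220.8] n 1502 z 0.0637 [545.   37.4] [ 48.4 217.9] 3.7
0.83 at [276.9, 159.8] n 358 z 0.0619 [549.4 -51. ] [45.4 41. ] 1.4
before mouth 0.13986466295205635 lateral(right +) 0.0002935777357228898
```

View pics/s3.png

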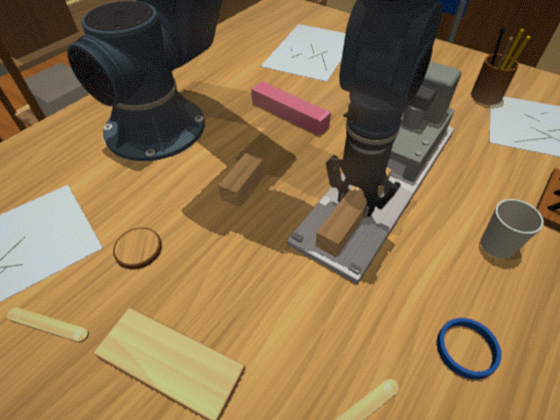

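The scene picture shows the block lying flat on the bed at (342,222), in line with the mouth and centred within 1 mm. Next is the slide.

Request:
play_rows(
  increments=[
    {"travel":[0,0,0.015],"angular":[0,0,0]},
    {"travel":[-0.007,0.15,0],"angular":[0,0,0]},
    {"travel":[-0.013,0.3,0],"angular":[0,0,0]},
    {"travel":[-0.013,0.3,0],"angular":[0,0,0]},
    {"travel":[-0.013,0.3,0],"angular":[0,0,0]},
    {"travel":[-0.013,0.3,0],"angular":[0,0,0]},
    {"travel":[-0.009,0.2,0],"angular":[0,0,0]},
    {"travel":[-0.004,0.1,0],"angular":[0,0,0]},
  ],
)

```text
time_s: 11.4
position: [0.5444, 0.0911, 0.0274]
ee_rot: [2.169, 2.271, 0.0]
ft_force: [0.3, -5.1, 6.3]
gripper_width: 0.0441
finger_force: 62.6
```

Request:
play_rows(
  increments=[
    {"travel":[-0.002,0.05,0],"angular":[0,0,0]},
    {"travel":[-0.002,0.05,0],"angular":[0,0,0]},
    {"travel":[-0.002,0.05,0],"angular":[0,0,0]},
    {"travel":[-0.002,0.05,0],"angular":[0,0,0]},
  ],
)

```text
time_s: 11.8
position: [0.5442, 0.0966, 0.0274]
ee_rot: [2.17, 2.27, 0.0]
ft_force: [0.8, -4.8, 6.2]
gripper_width: 0.0441
finger_force: 62.6
```

Request:
play_rows(
  increments=[
    {"travel":[-0.002,0.05,0],"angular":[0,0,0]},
    {"travel":[-0.002,0.05,0],"angular":[0,0,0]},
    {"travel":[-0.002,0.05,0],"angular":[0,0,0]},
    {"travel":[-0.002,0.05,0],"angular":[0,0,0]},
  ],
)

```text
time_s: 12.2
position: [0.544, 0.1026, 0.0275]
ee_rot: [2.17, 2.27, 0.0]
ft_force: [0.5, -5.0, 6.1]
gripper_width: 0.0442
finger_force: 62.6
```

Request:
play_rows(
  increments=[
    {"travel":[0,0,0.02],"angular":[0,0,0]},
    {"travel":[-0.002,0.05,0],"angular":[0,0,0]},
    {"travel":[-0.002,0.05,0],"angular":[0,0,0]},
    {"travel":[-0.002,0.05,0],"angular":[0,0,0]},
  ],
)

```text
time_s: 12.6
position: [0.5432, 0.1071, 0.0275]
ee_rot: [-2.17, -2.271, 0.001]
ft_force: [0.6, -0.2, -0.9]
gripper_width: 0.0442
finger_force: 61.9
```

Request:
play_rows(
  increments=[
    {"travel":[-0.002,0.05,0],"angular":[0,0,0]},
    {"travel":[-0.002,0.05,0],"angular":[0,0,0]},
    {"travel":[-0.002,0.05,0],"angular":[0,0,0]},
  ],
)

```text
time_s: 12.9
position: [0.5431, 0.1115, 0.0275]
ee_rot: [-2.17, -2.271, 0.0]
ft_force: [-0.4, -0.4, -2.3]
gripper_width: 0.0444
finger_force: 61.8
```

Request:
play_rows(
  increments=[
    {"travel":[-0.002,0.05,0],"angular":[0,0,0]},
    {"travel":[-0.002,0.05,0],"angular":[0,0,0]},
    {"travel":[-0.002,0.05,0],"angular":[0,0,0]},
  ],
)

```text
time_s: 13.2
position: [0.5428, 0.1154, 0.0276]
ee_rot: [2.171, 2.27, -0.001]
ft_force: [-0.8, -3.5, -1.6]
gripper_width: 0.0444
finger_force: 61.7
```

Request:
play_rows(
  increments=[
    {"travel":[-0.002,0.05,0],"angular":[0,0,0]},
    {"travel":[-0.002,0.05,0],"angular":[0,0,0]},
    {"travel":[-0.002,0.05,0],"angular":[0,0,0]},
  ],
)

```text
time_s: 13.5
position: [0.5427, 0.1203, 0.0277]
ee_rot: [-2.171, -2.271, 0.001]
ft_force: [-0.8, -4.6, -1.7]
gripper_width: 0.0444
finger_force: 61.7
```

Request:
play_rows(
  increments=[
    {"travel":[-0.002,0.05,0],"angular":[0,0,0]},
    {"travel":[-0.002,0.05,0],"angular":[0,0,0]},
  ],
)

```text
time_s: 13.7
position: [0.5426, 0.1233, 0.0276]
ee_rot: [-2.171, -2.271, 0.001]
ft_force: [-0.3, -4.3, -2.4]
gripper_width: 0.0444
finger_force: 61.7
```

Request:
play_rows(
  increments=[
    {"travel":[-0.002,0.05,0],"angular":[0,0,0]},
    {"travel":[-0.001,0.03,0],"angular":[0,0,0]},
  ],
)

```text
time_s: 13.9
position: [0.5424, 0.1239, 0.0277]
ee_rot: [2.17, 2.268, -0.005]
ft_force: [-1.1, -17.7, 1.3]
gripper_width: 0.0443
finger_force: 62.0
```

Request:
play_rows(
  increments=[
    {"travel":[-0.001,0.02,0],"angular":[0,0,0]},
    {"travel":[0,0,0],"angular":[0,0,0]},
  ],
)

```text
time_s: 14.1
position: [0.5423, 0.1239, 0.0278]
ee_rot: [2.171, 2.267, -0.006]
ft_force: [-1.5, -17.7, 0.7]
gripper_width: 0.0441
finger_force: 62.0
```

Request:
play_rows(
  increments=[
    {"travel":[-0.001,0.02,0],"angular":[0,0,0]},
    {"travel":[0,0,0],"angular":[0,0,0]},
  ],
)

```text
time_s: 14.3
position: [0.5423, 0.1239, 0.0278]
ee_rot: [2.171, 2.266, -0.007]
ft_force: [-1.1, -20.7, 1.9]
gripper_width: 0.0446
finger_force: 62.1
```

It is home: the plate gave way from y≈0.113, then went solid at 0.124, where 20 N moves it no further. I'll ease the push and release.

Request:
play_rows(
  increments=[
    {"travel":[0.002,-0.05,-0.01],"angular":[0,0,0]},
    {"travel":[0,0,0],"angular":[0,0,0]},
    {"travel":[0,0,0],"angular":[0,0,0]},
  ],
)

```text
time_s: 14.6
position: [0.5425, 0.1239, 0.0276]
ee_rot: [2.171, 2.269, -0.003]
ft_force: [-2.3, -13.1, 1.8]
gripper_width: 0.0442
finger_force: 62.2
```

Request:
play_rows(
  increments=[
    {"travel":[0,0,0],"angular":[0,0,0]},
    {"travel":[0,0,0],"angular":[0,0,0]},
    {"travel":[0,0,0],"angular":[0,0,0]},
    {"travel":[0,0,0],"angular":[0,0,0]},
    {"travel":[0,0,0],"angular":[0,0,0]},
    {"travel":[0,0,0],"angular":[0,0,0]},
    {"travel":[0,0,0],"angular":[0,0,0]},
    {"travel":[0,0,0],"angular":[0,0,0]},
  ],
  grip=1,
)

```text
time_s: 15.4
position: [0.5427, 0.1254, 0.0274]
ee_rot: [-2.171, -2.271, 0.0]
ft_force: [0.3, 0.1, -0.6]
gripper_width: 0.0856
finger_force: 0.0
```

```bash
python3 - <<'E'
from h import *
s=pose()
d=r.get_image('wrist'); save(d,'w4'); blk(d,wcloud(d),.055,.07,(.545,.07),.2)
d=r.get_image('scene'); blk(d,cloud(d),.055,.07,(.545,.07),.16)
E
```

```text
t 15.4 p [0.5427 0.1254 0.0274] yaw_y 2.59 zax [-1.e-04  0.e+00 -1.e+00] F [ 0.3  0.1 -0.6] M [0.02 0.02 0.02] w 0.0856 j [ 0.23  0.44 -0.28  0.86  0.    1.75]
0.64 at [275.1, 264.5] n 20531 z 0.0615 [541.9 136.5] [45.4 85.2] 2.4
0.37 at [281.7, 119.8] n 170 z 0.0607 [543.8 139.9] [80.3 85.7] 88.6
0.63 at [361.8, 191.6] n 1338 z 0.0637 [542.7  83.5] [ 45.5 145. ] 2.5
```

View pics/w4.png

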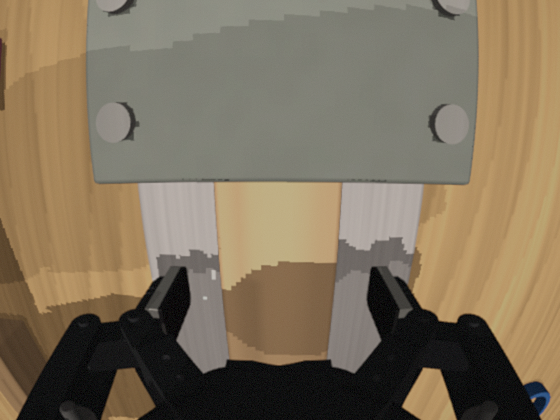

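The wrist view shows the block inside the mouth at (278,265), centred and square, with the open fingers clear on both sides. I'll go straight up.

Request:
play_rows(
  increments=[
    {"travel":[0,0,0.3],"angular":[0,0,0]},
    {"travel":[0,0,0.6],"angular":[0,0,0]},
    {"travel":[0,0,0.8],"angular":[0,0,0]},
    {"travel":[0,0,0.8],"angular":[0,0,0]},
    {"travel":[0,-0.3,0.8],"angular":[0,0,0]},
    {"travel":[0,-0.3,0.6],"angular":[0,0,0]},
    {"travel":[0,0,0.2],"angular":[0,0,0]},
    {"travel":[0,0,0],"angular":[0,0,0]},
    {"travel":[0,0,0],"angular":[0,0,0]},
  ],
)

```text
time_s: 16.5
position: [0.5423, 0.1076, 0.1498]
ee_rot: [-2.17, -2.271, 0.001]
ft_force: [0.9, 0.4, 0.2]
gripper_width: 0.0852
finger_force: 0.0
```

```bash
python3 - <<'E'
from h import *
pose()
d=r.get_image('scene'); save(d,'s5'); C=cloud(d); blk(d,C,.055,.07,(.545,.07),.16)
P=C.reshape(-1,3); f=np.array([-.0436,.999]); q=P[:,:2]-[.540,.1805]; a=q@f; l=q@[.999,.0436]
m=(abs(l)<.018)&(a>-.25)&(a<.0)&(P[:,2]>.055)&(P[:,2]<.072); print('rear end before mouth',np.percentile(a[m],1))
d=r.get_image('wrist'); blk(d,wcloud(d),.055,.07,(.545,.07),.2)
E
```

```text
t 16.5 p [0.5423 0.1076 0.1498] yaw_y 2.59 zax [-9.e-04 -0.e+00 -1.e+00] F [0.9 0.4 0.2] M [-0.01  0.01 -0.06] w 0.0852 j [ 0.2   0.32 -0.1   1.14  0.    1.72]
0.73 at [369.3, 188.5] n 1622 z 0.0637 [541.8 105.4] [ 45.5 189.9] 2.7
rear end before mouth -0.16858488234308777
0.93 at [282.0, 207.1] n 11745 z 0.0615 [543.4  97.2] [ 45.5 168.2] 2.6
```

View pics/s5.png

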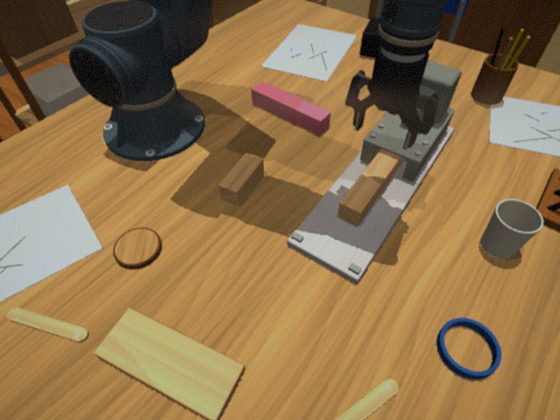

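The picture shows the block lying flat in the mouth at (370,188) with the gripper clear. The board, the pink block and the short block have not moved. The block's middle is 58 mm before the mouth, inside the given 43–73 mm range.

```bash
python3 -c "
from plant import r
print(r.sign_off())"
```

```text
the job is handed in; nothing more can be done
None
```

The long thick block is in the press, pushed through the stop's give until it went solid (about 20 N, over the 10–15 N needed), then released. The board was left where it lay, and I handed the job in at about 16.6 s of the 48 s allowed; no verdict came back.

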